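# Pair the washed squeegees on their rails

### The arm

A 6-joint arm with a two-finger parallel gripper is mounted at the origin on the work surface. World frame = base frame: x ahead of the robot, y to its left, z up, the work surface at z = 0. Lengths are in m, angles in rad, forces in N, time in s.
With the tool pointing down it reaches from about 0.375 to 0.975 m from the base axis. Payload 3.8 kg.
Tool frame: the origin (TCP) lies at the very end of the fingers, on their centre line; the grasp point (between the pads) lies 19 mm behind it (bot.grip_point_offset is the distance from the TCP to the grasp point, in m); z points along the fingers, x is the direction in which the jaws open and shut, and the axes are right-handed (so a half turn about z gives the same grasp; the last joint's range is limited). The gripper opens to 85 mm and grips with 20 to 120 N. Pads are 22 mm wide; open, the fingers measure 114 mm over their backs; the gripper's body (76 mm by 85 mm) begins 54 mm behind the grasp point. The pads swing forward as they close: fully open they stand 13 mm farther back than shut.
Start: joints at [-1.341, 0.264, 1.604, -0, 1.274, -0.037], TCP at [0.178, -0.651, 0.231] pointing down, gripper open.
Joint ranges: [-2.63, 2.63], [-0.94, 2.18], [0.31, 2.57], [-1.31, 4.45], [0, 2.66], [-2.55, 2.55]. Speed limits (rad/s): [2.57, 2.57, 3.14, 3.14, 3.14, 3.14].

### API

Orientations are given as a rotation vector (axis times angle).
In Python, from workcell import bot, read_camera gives the robot as it stands.
- The arm moves only by the tool arm_command, never from a script. Its argument "rows" is a list of rows, each an object with "delta_rot": the turn, a rotation vector about the tool's x, y, z in rad, a list of three; "xyz": the shift along the tool's x, y, z in m, a list of three; "gripper": the finger opening in m, from 0 to 0.0854. A call has 1 to 12 rows; each row shifts and turns the commanded pose from where the row before left it, along the tool's axes as they then stand; what a row does not reach is not made up. A row lasts 1/10 s, in which the tool goes at most 50 mm and 8.59 degrees, less where a joint would pass 70% of its speed; a pose out of reach is approached as far as the arm can. A call is refused whole if a number of a shift passes 0.05 or a number of a turn 0.15, either way. A call with a gripper value outside its range is refused whole. The fingers move at their own pace and stop on an object; "force" is the grip in N (left out, the last holds). Time passes only in rows, so rows that do not move let the fingers close. It gives the time, the measured TCP pose, the force and the opening at its end, in the units of the state.
- bot.read_state(): the state, without advancing time (a new reading comes with each control period).
- read_camera(name): name is "side" or "top"; returns a dict with "pixels" (420x560x3 uint8, red, green, blue), "range_z" (420x560 float32, m along the optical axis (not along the pixel's ray), 0 where there is no reading), "intrinsics" (3x3 intrinsics, pixels), "dist_coeffs" ([k1, k2, p1, p2, k3] as OpenCV has them; the pictures are not rectified), "camera_from_world" (4x4, takes a point from world to camera coordinates). Camera axes: x right, y up, looking along -z (the intrinsics and any distortion apply to the point x, -y, -z); pixel columns grow to the right and rows downward; lengths in m; the calibration is good to about 2 mm. A picture is of the moment at which its call begins.
- bot.finish_job(): hands the job in, once; it reports no verdict.
The state is a dict: "time": time; "q": joint angles; "joint_vel": joint speeds; "joint_torque": joint torques, N m; "tool_pos": TCP position; "tcp_rot": TCP orientation; "wrist_force": force on the tool from outside, world axes, zero at the start; "torque": the same for the moment, N m; "width": opening from 0.0 (shut) to 1.0 (fully open).
Only numpy, scipy, OpenCV 4.12 (cv2) and the standard library are available. Lean on these libraries where they do the work, as an engineer would, in place of code of your own. Each camera call takes 0.05 s, during which the arm holds its last target.

### The job

Two washed squeegees, one long and one short, hang on the drying rail above the drip tray. Take each one off over the rail's end stop and hang it in front of its mate, the squeegee of the same length on one of the other two rails, so that it hangs freely inside that rail's end stop. Do not drop a squeegee or set one down on the way, keep the mates on their rails, and do not knock over or push aside anything else on the bench.

Things in the scene. Friction and masses are not known exactly. Their poses are not given: they have to be found in the camera images.
- long_washed: The long washed squeegee: holder 150 mm long (156 over the end plates), 24 mm thick, two black knobs on the -x side out to x = -32 mm, blade edge 122 mm below the seat; 0.3 to 0.55 kg. Origin: its seat, the middle of the underside of the hanger window's top, which rests on top of the rail; z up, y along the blade, x through the window, along the rail. 
- short_washed: The short washed squeegee: as the long one but 90 mm long (96 over the end plates), 0.2 to 0.4 kg. Origin: its seat, the middle of the underside of the hanger window's top, which rests on top of the rail; z up, y along the blade, x through the window, along the rail. 
- long_washed_grip (a point): on the long washed squeegee's hanger plate, 25 mm below the seat, axes as the body's: where to pinch from above across the plate's 54 mm width (y), a finger either side of the rail. The plate is 8 mm thick in x, its sides are flat from 9 to 58 mm below the seat; its top is 12 mm above the seat, the wider holder bar begins 58 mm below it
- short_washed_grip (a point): on the short washed squeegee's hanger plate, 25 mm below the seat, axes as the body's: where to pinch from above across the plate's 54 mm width (y), a finger either side of the rail. The plate is 8 mm thick in x, its sides are flat from 9 to 58 mm below the seat; its top is 12 mm above the seat, the wider holder bar begins 58 mm below it
- long_mate: The long squeegee already on long_stand's rail, same shape and axes as long_washed, its seat 40 to 60 mm from the post's axis; it stays there.
- short_mate: The short squeegee already on short_stand's rail, same shape and axes as short_washed, its seat 40 to 60 mm from the post's axis; it stays there.
- drying_stand: Fixed stand with a steel drip tray (175 x 160 mm, rim 32 mm high) under its rail; the two washed squeegees hang on it one in front of the other, in either order, 50 to 95 mm apart. Origin: foot of its 30 mm square post on the bench, z up. Rail: level 8 mm rod from the post along the stand's own -x (towards the robot), axis 225 mm up; a seat resting on it is 4 mm higher. Post top 28 mm above the axis.
- long_stand: Fixed stand without a tray, the one that holds the long mate. Base 110 mm wide, 12 mm thick. Origin: foot of its 30 mm square post on the bench, z up. Rail: level 8 mm rod from the post along the stand's own -x (towards the robot), axis 210 mm up; a seat resting on it is 4 mm higher. Post top 28 mm above the axis.
- short_stand: Fixed stand without a tray, the one that holds the short mate. Base 110 mm wide, 12 mm thick. Origin: foot of its 30 mm square post on the bench, z up. Rail: level 8 mm rod from the post along the stand's own -x (towards the robot), axis 240 mm up; a seat resting on it is 4 mm higher. Post top 28 mm above the axis.
- drying_stand_stop (a point): centre of the end stop of the drying rail: a collar 22 mm across and 8 mm long on the rail's free end, 185 mm from the post's axis, axes as the stand's. It stands 7 mm proud of the rail all round: a closed hanger window raised 16 mm off its seat (7 to 25 will do) and centred within 8 mm sideways passes over it
- long_stand_stop (a point): centre of the end stop of long_stand's rail: a collar 22 mm across and 8 mm long on the rail's free end, 185 mm from the post's axis, axes as the stand's. The hanger window of every squeegee is 18 mm wide at its top, widens at 45 degrees to 38 mm at 10 mm below the seat, and ends 40 mm below the seat
- short_stand_stop (a point): centre of the end stop of short_stand's rail: a collar 22 mm across and 8 mm long on the rail's free end, 185 mm from the post's axis, axes as the stand's. Same collar and fit as on the other rails
- spray_can: Bystander: a steel spray can, 52 mm across, 165 mm high, standing. Origin: centre of its underside.
- squeeze_bottle: Bystander: a white squeeze bottle with a pointed blue nozzle, 54 mm across, 175 mm high, standing. Origin: centre of its underside.
- paste_jar: Bystander: a white solder-paste jar, 56 mm across, 65 mm high, standing. Origin: centre of its underside.
- flux_jar: Bystander: a low amber jar with a black cap, 64 mm across, 55 mm high, standing. Origin: centre of its underside.
- spatula: Bystander: a spatula 190 mm long, lying on the bench. Origin: centre of its underside (lying along its x).
- board_stack: Bystander: a stack of green circuit boards, 100 x 130 x 16 mm (a few mm more at the top layer), lying. Origin: centre of its underside.
- support_block: Bystander: a steel support block 100 x 60 x 22 mm, lying. Origin: centre of its underside.

How it is judged:
By the outcome, as a careful person would: the job done as asked, in the order asked, and still so for the second after the job is handed in, with the robot touching nothing.
It also fails if it takes over 72 s, if anything falls off the work surface, if the arm or the gripper's body presses on something with over 40 N, if the wrist force passes 120 N, or if a joint passes its speed limit or range.

## Working session

There is one attempt and no reset: what is moved stays moved. The work goes in short steps, Python scripts to look and compute and a tool call to move; the robot and the scene stay as the last step left them, time stands still between calls to the robot, and variables do not carry over. Pictures are saved under pics/ and viewed, and the job is handed in when it is done.

Besides the shell and the picture viewer there is one more tool, called after "Emit:" as a command line: name --argument value ..., lists and objects as JSON in quotes. arm_command: Moves the arm, as the interface text tells. Its arguments: {"type":"object","properties":{"rows":{"type":"array","items":{"type":"object","properties":{"delta_rot":{"type":"array","items":{"type":"number"}},"xyz":{"type":"array","items":{"type":"number"}},"gripper":{"type":"number"}}}},"force":{"type":"number"}},"required":["rows"]}

```bash
ls; mkdir -p pics; cat > h.py <<'E'
import numpy as np, cv2, pickle
from workcell import bot, read_camera
def snap(n,tag):
    c=read_camera(n); pickle.dump(c,open(f'pics/{tag}.pkl','wb'))
    cv2.imwrite(f'pics/{tag}.png',c['pixels'][:,:,::-1]); return c
def load(tag): return pickle.load(open(f'pics/{tag}.pkl','rb'))
def cloud(c):
    K=c['intrinsics'];h,w=c['range_z'].shape
    u,v=np.meshgrid(np.arange(w),np.arange(h))
    p=cv2.undistortPoints(np.stack([u,v],-1).reshape(-1,1,2).astype(float),np.array(K),np.array(c['dist_coeffs'])).reshape(h,w,2)
    z=c['range_z']; P=np.stack([p[...,0]*z,-p[...,1]*z,-z,np.ones_like(z)],-1)
    return (P@np.linalg.inv(c['camera_from_world']).T)[...,:3]
E
python3 - <<'E'
from h import *
s=bot.read_state(); print(s, bot.grip_point_offset)
for n in('top','side'):
    c=snap(n,n+'0'); print(n,np.linalg.inv(c['camera_from_world']).round(3).tolist())
E
```

```text
pics
{'time': 0.0, 'q': array([-1.34092036e+00,  2.64740756e-01,  1.60537275e+00, -1.97748015e-05,
        1.27370973e+00, -3.69151900e-02]), 'joint_vel': array([ 0.00035551,  0.00118427,  0.00030031,  0.00041676,  0.00116937,
       -0.00219575]), 'joint_torque': array([ 3.91789390e-04, -5.15114093e+01, -3.67311323e+01, -1.03819687e-04,
        1.28514413e-02,  1.36162335e-07]), 'tool_pos': array([ 0.17777   , -0.65040985,  0.22997106]), 'tcp_rot': array([-2.49604767,  1.90539424,  0.00272235]), 'wrist_force': array([-0.5721972 , -0.23349346, -0.58554901]), 'torque': array([ 0.01507812,  0.01983376, -0.01711521]), 'width': 0.9995498063162056} 0.0187
top [[0.01, 0.992, -0.126, 0.366], [-1.0, 0.008, -0.018, -0.011], [-0.017, 0.126, 0.992, 1.503], [0.0, 0.0, 0.0, 1.0]]
side [[-0.909, 0.327, -0.258, 0.096], [-0.416, -0.695, 0.586, 0.986], [0.012, 0.64, 0.768, 1.417], [0.0, 0.0, 0.0, 1.0]]
```

View pics/top0.png

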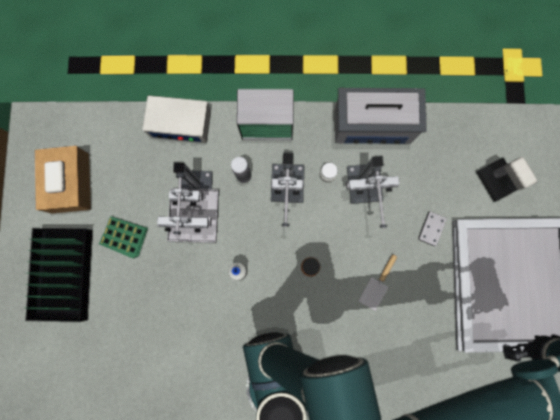

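View pics/side0.png

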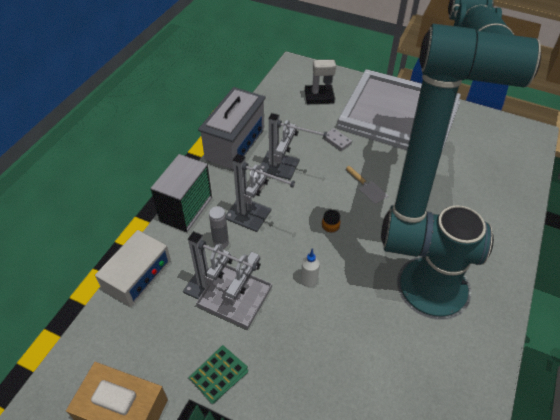

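The top view shows the drying stand near (185,190), a short-mate stand near (288,180) and a long-mate stand near (373,180). The bottle is at (237,271). Next I'll zoom in on the three stands and measure.

```bash
python3 - <<'E'
from h import *
c=load('top0'); P=cloud(c)
a=cv2.resize(c['pixels'][145:250,150:410,::-1],None,fx=3,fy=3,interpolation=cv2.INTER_CUBIC); cv2.imwrite('pics/t0z.png',a)
s=load('side0'); b=cv2.resize(s['pixels'][100:340,170:350,::-1],None,fx=2.5,fy=2.5,interpolation=cv2.INTER_CUBIC); cv2.imwrite('pics/s0z.png',b)
# height maps (z mm) at stands, coarse 
X=P[...,0];Y=P[...,1];Z=P[...,2]
print((P[290:300:9,280:290:9]).round(3).tolist(), (c['range_z']==0).mean())
# objects above 0.02 in table area: connected comps
m=((Z>0.012)&(X>0.3)&(X<0.95)&(abs(Y)<0.7)).astype(np.uint8)
n,l,st,ce=cv2.connectedComponentsWithStats(m)
for i in range(1,n):
    if st[i,4]>40:
        k=l==i; print(st[i].tolist(),'x',X[k].min().round(3),X[k].max().round(3),'y',Y[k].min().round(3),Y[k].max().round(3),'z',Z[k].max().round(3))
E
```

```text
[[[0.304, 0.012, -0.003], [0.304, -0.018, -0.002]], [[0.275, 0.011, 0.002], [0.275, -0.018, -0.0]]] 0.004136904761904762
[237, 89, 57, 50, 2667] x 0.366 0.922 y -0.026 0.148 z 1.503
[335, 88, 92, 57, 4901] x 0.366 0.932 y -0.434 -0.011 z 1.503
[143, 96, 68, 47, 2616] x 0.366 0.934 y -0.011 0.466 z 1.503
[65, 146, 25, 65, 1336] x 0.366 0.763 y -0.011 0.7 z 1.503
[271, 152, 34, 75, 1119] x 0.366 0.724 y -0.066 0.045 z 1.503
[346, 155, 53, 73, 1414] x 0.366 0.726 y -0.348 -0.011 z 1.503
[230, 157, 22, 26, 380] x 0.366 0.709 y -0.011 0.163 z 1.503
[157, 161, 62, 82, 3105] x 0.366 0.701 y -0.011 0.385 z 1.503
[477, 160, 40, 40, 588] x 0.366 0.731 y -0.7 -0.011 z 1.503
[320, 163, 17, 19, 261] x 0.366 0.717 y -0.17 -0.011 z 1.503
[419, 211, 28, 35, 588] x 0.366 0.568 y -0.536 -0.011 z 1.503
[99, 216, 47, 43, 1164] x 0.366 0.543 y -0.011 0.618 z 1.503
[453, 219, 49, 75, 3405] x 0.3 0.539 y -0.7 -0.011 z 1.503
[61, 228, 31, 62, 736] x 0.3 0.498 y 0.642 0.7 z 0.105
[379, 254, 18, 28, 153] x 0.337 0.424 y -0.367 -0.011 z 1.503
[301, 257, 20, 20, 302] x 0.351 0.412 y -0.118 -0.011 z 1.503
[229, 262, 20, 18, 270] x 0.34 0.393 y -0.011 0.169 z 1.503
```

View pics/t0z.png

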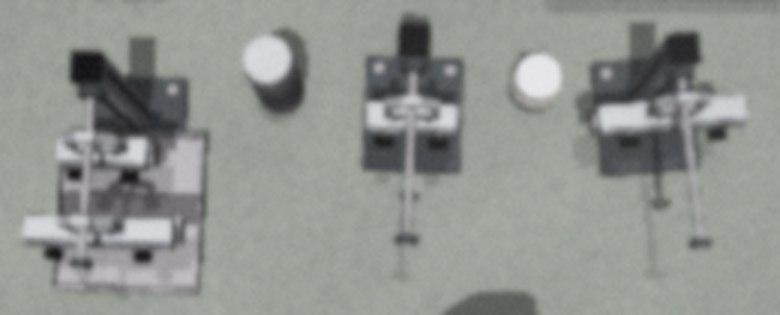

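View pics/s0z.png

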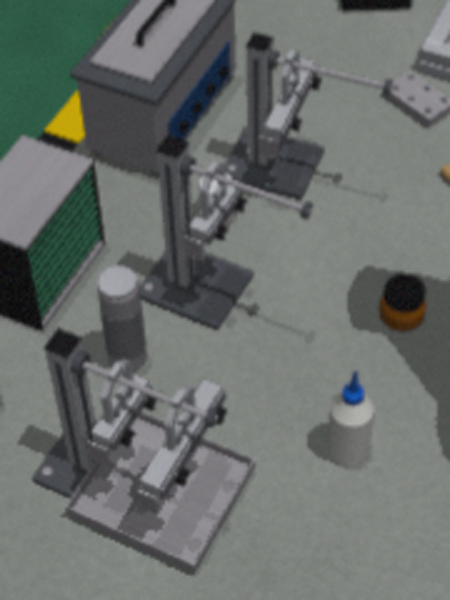

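```bash
cat >> h.py <<'E'
def ray(c,uv,z):
    p=cv2.undistortPoints(np.array(uv,float).reshape(-1,1,2),np.array(c['intrinsics']),np.array(c['dist_coeffs'])).reshape(-1,2)
    T=np.linalg.inv(c['camera_from_world']); d=np.c_[p[:,0],-p[:,1],-np.ones(len(p))]@T[:3,:3].T; o=T[:3,3]
    return o+d*((z-o[2])/d[:,2])[:,None]
def proj(c,X):
    X=np.atleast_2d(X);q=np.c_[X,np.ones(len(X))]@c['camera_from_world'].T
    q=q[:,:3]*[1,-1,-1]
    return cv2.projectPoints(q,np.zeros(3),np.zeros(3),np.array(c['intrinsics']),np.array(c['dist_coeffs']))[0].reshape(-1,2)
E
python3 - <<'E'
from h import *
c=load('top0');s=load('side0')
print(c['intrinsics'],c['dist_coeffs'],s['intrinsics'][0])
Z=lambda pts:[(150+u/3-1/3,145+v/3-1/3) for u,v in pts]
for n,h,post,r0,col in (('dry',.225,(87,67),(88,100),(81,263)),('short',.24,(415,40),(412,90),(406,240)),('long',.21,(683,48),(684,90),(699,243))):
    print(n,'post',ray(c,Z([post]),h+.028)[0].round(4),'rail',ray(c,Z([r0]),h)[0].round(4),'col',ray(c,Z([col]),h)[0].round(4), 'colside px',proj(s,ray(c,Z([col]),h)).round(1),'post side',proj(s,ray(c,Z([post]),h+.028)).round(1))
P=cloud(c)
g=c['pixels'].astype(int).sum(-1)
for n,(u0,u1,v0,v1) in dict(dry=(155,225,155,245),short=(268,308,150,230),long=(340,402,150,230)).items():
    R=P[v0:v1,u0:u1].reshape(-1,3)
    for z0 in np.arange(.0,.3,.01):
        k=(R[:,2]>z0)&(R[:,2]<=z0+.01)
        if k.sum()>3: print(n,z0.round(2),k.sum(),R[k].min(0).round(3),R[k].max(0).round(3),np.median(R[k],0).round(3))
E
```

```text
[[452.02563982   0.         279.29801265]
 [  0.         452.02563982 213.71052003]
 [  0.           0.           1.        ]] [-0.04330304  0.          0.          0.          0.        ] [522.3398628    0.         281.33791525]
dry post [0.6563 0.2991 0.253 ] rail [0.6303 0.3038 0.225 ] col [0.4724 0.3045 0.225 ] colside px [[254.4 267.5]] post side [[195.3 236.7]]
short post [ 0.6801 -0.0114  0.268 ] rail [ 0.6385 -0.0089  0.24  ] col [ 0.4954 -0.0043  0.24  ] colside px [[292.8 184.5]] post side [[239.5 158.1]]
long post [ 0.6816 -0.267   0.238 ] rail [ 0.6468 -0.2728  0.21  ] col [ 0.4978 -0.2845  0.21  ] colside px [[325.1 135. ]] post side [[274.  116.4]]
dry 0.0 1796 [0.451 0.199 0.   ] [0.757 0.445 0.01 ] [0.655 0.336 0.003]
dry 0.01 1506 [0.459 0.212 0.01 ] [0.724 0.426 0.02 ] [0.559 0.28  0.015]
dry 0.02 190 [0.458 0.22  0.02 ] [0.69  0.385 0.03 ] [0.563 0.282 0.022]
dry 0.03 113 [0.46  0.221 0.03 ] [0.667 0.384 0.04 ] [0.56  0.286 0.033]
dry 0.04 11 [0.641 0.284 0.04 ] [0.668 0.313 0.049] [0.65  0.286 0.044]
dry 0.05 14 [0.642 0.285 0.051] [0.672 0.309 0.059] [0.643 0.287
[... 4469 characters left out ...]
 0.692 -0.199  0.169] [ 0.636 -0.258  0.163]
long 0.17 33 [ 0.631 -0.299  0.17 ] [ 0.694 -0.25   0.18 ] [ 0.637 -0.269  0.174]
long 0.18 20 [ 0.63  -0.298  0.181] [ 0.694 -0.245  0.189] [ 0.668 -0.254  0.186]
long 0.19 10 [ 0.631 -0.299  0.192] [ 0.691 -0.246  0.2  ] [ 0.652 -0.253  0.195]
long 0.2 42 [ 0.494 -0.3    0.2  ] [ 0.692 -0.245  0.21 ] [ 0.635 -0.274  0.208]
long 0.21 190 [ 0.493 -0.297  0.21 ] [ 0.689 -0.25   0.22 ] [ 0.595 -0.278  0.215]
long 0.22 65 [ 0.496 -0.292  0.22 ] [ 0.694 -0.252  0.23 ] [ 0.658 -0.271  0.223]
long 0.23 95 [ 0.666 -0.283  0.23 ] [ 0.7   -0.252  0.24 ] [ 0.682 -0.269  0.237]
long 0.24 20 [ 0.668 -0.282  0.24 ] [ 0.698 -0.254  0.243] [ 0.68  -0.267  0.241]
```

```bash
cat >> h.py <<'E'
from scipy.spatial.transform import Rotation as Ro
def rail(c,box,h):
    P=cloud(c); u0,u1,v0,v1=box; R=P[v0:v1,u0:u1].reshape(-1,3)
    k=abs(R[:,2]-h-.028)<.006; q=R[k]; post=(q[:,:2].max(0)+q[:,:2].min(0))/2
    k=(abs(R[:,2]-h-.002)<.007)&(R[:,0]<post[0]-.02); q=R[k]
    # robust line y=a+b x
    b=np.polyfit(q[:,0],q[:,1],1)
    for t in (.012,.006,.004):
        r=q[:,1]-np.polyval(b,q[:,0]); kk=abs(r-np.median(r))<t; b=np.polyfit(q[kk,0],q[kk,1],1)
    return post,b,kk.sum(),q[kk,0].min()
E
python3 - <<'E'
from h import *
c=load('top0');P=cloud(c)
B=dict(dry=((155,225,155,245),.225),short=((268,308,150,230),.24),long=((340,402,150,230),.21))
for n,(b,h) in B.items():
    p,l,k,xm=rail(c,b,h); print(n,'post',p.round(4),'yaw',np.arctan(l[0]).round(4),'y at post',np.polyval(l,p[0]).round(4),'y@.5',np.polyval(l,.5).round(4),k,'xmin',xm.round(4))
    u0,u1,v0,v1=b; R=P[v0:v1,u0:u1].reshape(-1,3)
    # bars at seat-58 : z
    zb=h+.004-.058
    for nm,lo,hi in (('front',.495,.55),('back',.57,.65)):
        k=(abs(R[:,2]-zb)<.006)&(R[:,0]>lo)&(R[:,0]<hi); q=R[k]
        if k.sum()<30: continue
        rc=cv2.minAreaRect((q[:,:2]*1000).astype(np.float32)); print(nm,'bar',k.sum(),rc,'x',q[:,0].min().round(4),q[:,0].max().round(4))
        k=(R[:,2]>h+.009)&(R[:,2]<h+.022)&(R[:,0]>lo)&(R[:,0]<hi); q=R[k]
        if k.sum()>3: print('   plate top',k.sum(),np.median(q,0).round(4),q.min(0).round(4),q.max(0).round(4))
s=bot.read_state(); print(Ro.from_rotvec(s['tcp_rot']).as_matrix().round(4))
E
```

```text
dry post [0.658  0.3002] yaw -0.0165 y at post 0.2997 y@.5 0.3023 128 xmin 0.4672
front bar 343 ((509.52032470703125, 303.396728515625), (151.61558532714844, 30.077627182006836), 88.77281951904297) x 0.4956 0.5261
   plate top 34 [0.5122 0.3041 0.2393] [0.5084 0.2852 0.2344] [0.5409 0.3229 0.2457]
back bar 172 ((609.2401123046875, 302.81866455078125), (73.4701156616211, 90.0431900024414), 3.3255081176757812) x 0.5709 0.647
   plate top 63 [0.6253 0.3006 0.2383] [0.5887 0.2827 0.2342] [0.6499 0.3168 0.2469]
short post [ 0.6817 -0.0113] yaw -0.025 y at post -0.0101 y@.5 -0.0055 143 xmin 0.491
back bar 210 ((614.4290771484375, -8.5528564453125), (89.55115509033203, 42.909873962402344), 88.39378356933594) x 0.5923 0.6369
   plate top 33 [ 0.6255 -0.009   0.2536] [ 0.6209 -0.0316  0.2493] [0.6293 0.008  0.2595]
long post [ 0.6828 -0.2678] yaw 0.0903 y at post -0.2682 y@.5 -0.2847 133 xmin 0.4931
back bar 339 ((628.270263671875, -272.2894287109375), (41.983001708984375, 148.81983947753906), 5.564010143280029) x 0.6025 0.6494
   plate top 30 [ 0.6368 -0.2719  0.2242] [ 0.6319 -0.2891  0.2192] [ 0.641  -0.254   0.2299]
[[ 2.636e-01 -9.646e-01 -5.000e-04]
 [-9.646e-01 -2.636e-01  2.000e-03]
 [-2.100e-03 -1.000e-04 -1.000e+00]]
```

Emit:
arm_command --rows '[{"xyz": [0,0,-0.045],"delta_rot": [0,0,0.142],"gripper": 0.0854},{"xyz": [0,0,-0.045],"delta_rot": [0,0,0.142],"gripper": 0.0854},{"xyz": [0,0,-0.04],"delta_rot": [0,0,0],"gripper": 0.0854},{"xyz": [-0.039,-0.028,0],"delta_rot": [0,0,0],"gripper": 0.0854},{"xyz": [-0.039,-0.028,0],"delta_rot": [0,0,0],"gripper": 0.0854},{"xyz": [-0.039,-0.028,0],"delta_rot": [0,0,0],"gripper": 0.0854},{"xyz": [-0.039,-0.028,0],"delta_rot": [0,0,0],"gripper": 0.0854},{"xyz": [-0.039,-0.028,0],"delta_rot": [0,0,0],"gripper": 0.0854},{"xyz": [-0.039,-0.028,0],"delta_rot": [0,0,0],"gripper": 0.0854},{"xyz": [-0.039,-0.028,0],"delta_rot": [0,0,0],"gripper": 0.0854},{"xyz": [-0.039,-0.028,0],"delta_rot": [0,0,0],"gripper": 0.0854},{"xyz": [-0.039,-0.028,0],"delta_rot": [0,0,0],"gripper": 0.0854}]'

```text
time: 1.3
tool_pos: [0.4365, -0.3026, 0.3608]
tcp_rot: [2.202, -2.241, -0.001]
wrist_force: [0.1, -0.5, -0.2]
width: 1.002
```

Emit:
arm_command --rows '[{"xyz": [-0.05,-0.005,0]},{"xyz": [-0.05,-0.005,0]},{"xyz": [-0.05,-0.005,0]},{"xyz": [-0.05,-0.005,0]},{"xyz": [-0.05,-0.005,0]},{"xyz": [-0.05,-0.005,0]},{"xyz": [-0.05,-0.005,0]},{"xyz": [-0.05,-0.005,0]},{"xyz": [-0.05,-0.005,0]},{"xyz": [-0.05,-0.005,0]},{"xyz": [-0.05,-0.005,0]},{"xyz": [-0.05,-0.005,0]}]'

```text
invalid input
```

```bash
cat >> h.py <<'E'
def plan(x,y,z,railyaw):
    """world target TCP, tool x along world -y turned by railyaw"""
    s=bot.read_state(); R=Ro.from_rotvec(s['tcp_rot']); 
    G=Ro.from_matrix(Ro.from_euler('z',railyaw).as_matrix()@np.array([[0,-1,0],[-1,0,0],[0,0,-1.]]))
    d=np.array([x,y,z])-s['tool_pos']
    print('t',round(s['time'],2),'pos',s['tool_pos'].round(4),'rot delta',(R.inv()*G).as_rotvec().round(4),'shift in now-axes',R.inv().apply(d).round(4),'in goal axes',G.inv().apply(d).round(4),'F',s['wrist_force'].round(1),'w',round(s['width']*.0854,4),'q',s['q'].round(2))
E
python3 -c "
from h import *
plan(.512,.302,.36,-.018)"
```

```text
t 1.3 pos [ 0.4365 -0.3026  0.3608] rot delta [0.0004 0.0003 0.0006] shift in now-axes [-0.6058 -0.0649  0.001 ] in goal axes [-0.6059 -0.0646  0.0008] F [ 0.1 -0.5 -0.2] w 0.0856 q [-0.65 -0.06  1.73  0.    1.48  0.94]
```

Rows need all their keys, so I'll send the move again in full.

Emit:
arm_command --rows '[{"xyz": [-0.05,-0.005,0],"delta_rot": [0,0,0],"gripper": 0.0854},{"xyz": [-0.05,-0.005,0],"delta_rot": [0,0,0],"gripper": 0.0854},{"xyz": [-0.05,-0.005,0],"delta_rot": [0,0,0],"gripper": 0.0854},{"xyz": [-0.05,-0.005,0],"delta_rot": [0,0,0],"gripper": 0.0854},{"xyz": [-0.05,-0.005,0],"delta_rot": [0,0,0],"gripper": 0.0854},{"xyz": [-0.05,-0.005,0],"delta_rot": [0,0,0],"gripper": 0.0854},{"xyz": [-0.05,-0.005,0],"delta_rot": [0,0,0],"gripper": 0.0854},{"xyz": [-0.05,-0.005,0],"delta_rot": [0,0,0],"gripper": 0.0854},{"xyz": [-0.05,-0.005,0],"delta_rot": [0,0,0],"gripper": 0.0854},{"xyz": [-0.05,-0.005,0],"delta_rot": [0,0,0],"gripper": 0.0854},{"xyz": [-0.05,-0.005,0],"delta_rot": [0,0,0],"gripper": 0.0854},{"xyz": [-0.05,-0.005,0],"delta_rot": [0,0,0],"gripper": 0.0854}]'

```text
time: 2.5
tool_pos: [0.5055, 0.2935, 0.3608]
tcp_rot: [2.202, -2.24, 0.0]
wrist_force: [0.4, 0.1, 0.2]
width: 1.006
```

```bash
python3 -c "
from h import *
plan(.512,.302,.18,-.018)
c=snap('side','s1'); cv2.imwrite('pics/s1z.png',cv2.resize(c['pixels'][160:340,160:360,::-1],None,fx=3,fy=3,interpolation=2))
for z in (.229,):
  print(proj(c,[[.512,.302,.241],[.5925,.3005,.241],[.472,.3045,.225]]).round(1))
"
```

```text
t 2.5 pos [0.5055 0.2935 0.3608] rot delta [ 0.0004 -0.0005  0.0012] shift in now-axes [-0.0087 -0.0065  0.1808] in goal axes [-0.0087 -0.0064  0.1808] F [0.4 0.1 0.2] w 0.0859 q [ 0.48  0.04  1.63 -0.    1.48  2.07]
[[241.5 258.3]
 [215.7 247.6]
 [254.5 267.6]]
```

View pics/s1z.png

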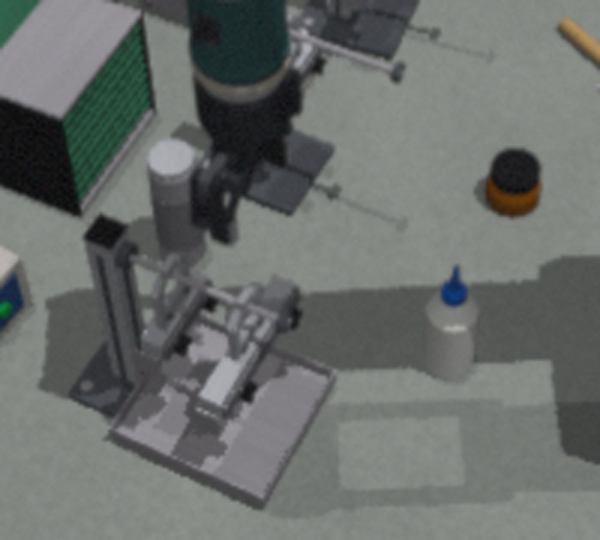

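Emit:
arm_command --rows '[{"xyz": [-0.0087,-0.0065,0],"delta_rot": [0,0,0],"gripper": 0.0854},{"xyz": [0,0,0.03],"delta_rot": [0,0,0],"gripper": 0.0854},{"xyz": [0,0,0.03],"delta_rot": [0,0,0],"gripper": 0.0854},{"xyz": [0,0,0.02],"delta_rot": [0,0,0],"gripper": 0.0854},{"xyz": [0,0,0],"delta_rot": [0,0,0],"gripper": 0.0854},{"xyz": [0,0,0],"delta_rot": [0,0,0],"gripper": 0.0854}]'

```text
time: 3.15
tool_pos: [0.5128, 0.299, 0.2814]
tcp_rot: [2.2, -2.241, 0.0]
wrist_force: [-0.2, 0.2, 0.6]
width: 1.001
```

```bash
python3 -c "
from h import *
plan(.512,.302,.18,-.018)"
```

```text
t 3.15 pos [0.5128 0.299  0.2814] rot delta [ 0.0005 -0.0006 -0.0004] shift in now-axes [-0.0031  0.0008  0.1014] in goal axes [-0.003   0.0009  0.1014] F [-0.2  0.2  0.6] w 0.0855 q [ 0.49  0.08  1.72 -0.    1.34  2.08]
```

Emit:
arm_command --rows '[{"xyz": [-0.003,0,0.025],"delta_rot": [0,0,0],"gripper": 0.0854},{"xyz": [0,0,0.025],"delta_rot": [0,0,0],"gripper": 0.0854},{"xyz": [0,0,0.025],"delta_rot": [0,0,0],"gripper": 0.0854},{"xyz": [0,0,0.015],"delta_rot": [0,0,0],"gripper": 0.0854},{"xyz": [0,0,0.01],"delta_rot": [0,0,0],"gripper": 0.0854},{"xyz": [0,0,0],"delta_rot": [0,0,0],"gripper": 0.0854},{"xyz": [0,0,0],"delta_rot": [0,0,0],"gripper": 0.0854}]'

```text
time: 3.85
tool_pos: [0.5134, 0.3033, 0.1826]
tcp_rot: [-2.201, 2.239, -0.001]
wrist_force: [0.3, 0.8, 0.3]
width: 0.997
```

```bash
python3 -c "
from h import *
plan(.512,.302,.18,-.018)
c=snap('side','s2'); cv2.imwrite('pics/s2z.png',cv2.resize(c['pixels'][200:320,180:320,::-1],None,fx=4,fy=4,interpolation=2))"
```

```text
t 3.85 pos [0.5134 0.3033 0.1826] rot delta [-0.0016  0.0009  0.0006] shift in now-axes [0.0013 0.0014 0.0026] in goal axes [0.0013 0.0014 0.0026] F [0.3 0.8 0.3] w 0.0851 q [ 0.49  0.15  1.83 -0.    1.16  2.08]
```

View pics/s2z.png

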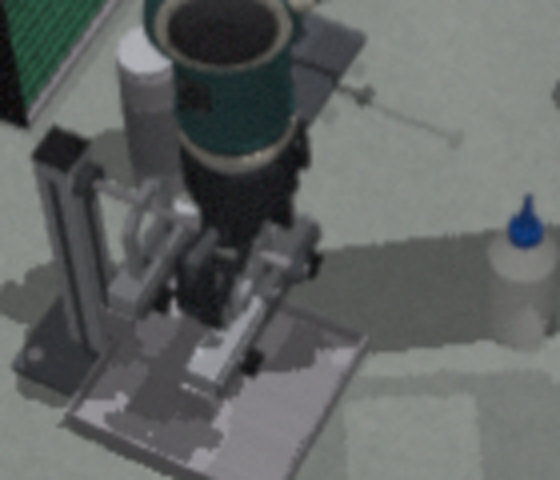

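```bash
python3 -c "
from h import *
c=load('s2')
print(((proj(c,[[.513,.345,.195],[.502,.345,.195],[.513,.357,.195],[.512,.329,.204],[.512,.329,.171],[.512,.379,.171],[.512,.302,.241]])-[180,200])*4).round(0))
P=cloud(c)
for (u,v) in ((205,320),(205,280),(190,280),(235,290),(255,260),(265,250)):
  q=P[200+v//4,180+u//4]; print(u,v,q.round(3),c['pixels'][200+v//4,180+u//4])
"
```

```text
[[219. 318.]
 [233. 324.]
 [211. 332.]
 [230. 294.]
 [233. 319.]
 [199. 376.]
 [246. 233.]]
205 320 [0.516 0.358 0.21 ] [29 31 35]
205 280 [0.505 0.37  0.284] [27 30 34]
190 280 [0.517 0.371 0.276] [36 38 43]
235 290 [0.511 0.328 0.211] [77 76 80]
255 260 [0.516 0.291 0.19 ] [83 84 86]
265 250 [0.502 0.297 0.222] [89 88 91]
```

The near finger sits at (0.516, 0.358) and the plate's edge at (0.511, 0.328), so they're aligned. Closing now.

Emit:
arm_command --rows '[{"xyz": [0.001,0.001,0.002],"delta_rot": [0,0,0],"gripper": 0.045},{"xyz": [0,0,0],"delta_rot": [0,0,0],"gripper": 0.045},{"xyz": [0,0,0],"delta_rot": [0,0,0],"gripper": 0.045},{"xyz": [0,0,0],"delta_rot": [0,0,0],"gripper": 0.045},{"xyz": [0,0,0],"delta_rot": [0,0,0],"gripper": 0.045},{"xyz": [0,0,0],"delta_rot": [0,0,0],"gripper": 0.045}]' --force 70

```text
time: 4.5
tool_pos: [0.5119, 0.3022, 0.1801]
tcp_rot: [-2.202, 2.24, -0.001]
wrist_force: [-1.1, -1.8, 4.8]
width: 0.617
```

```bash
python3 -c "
from h import *
plan(.512,.302,.18,-.018)"
```

```text
t 4.5 pos [0.5119 0.3022 0.1801] rot delta [-0.001   0.0005  0.0008] shift in now-axes [ 0.0002 -0.0001  0.0001] in goal axes [ 0.0002 -0.0001  0.0001] F [-1.1 -1.8  4.8] w 0.0527 q [ 0.49  0.15  1.84 -0.    1.15  2.08]
```

Emit:
arm_command --rows '[{"xyz": [0,0,-0.005],"delta_rot": [0,0,0],"gripper": 0.045},{"xyz": [0,0,-0.005],"delta_rot": [0,0,0],"gripper": 0.045},{"xyz": [0,0,-0.006],"delta_rot": [0,0,0],"gripper": 0.045},{"xyz": [0,0,0],"delta_rot": [0,0,0],"gripper": 0.045},{"xyz": [0,0,0],"delta_rot": [0,0,0],"gripper": 0.045}]'

```text
time: 5.0
tool_pos: [0.5116, 0.302, 0.1952]
tcp_rot: [2.202, -2.24, -0.0]
wrist_force: [-1.5, 0.7, -4.2]
width: 0.622
```

```bash
python3 -c "
from h import *
plan(.435,.3035,.196,-.018)
c=snap('side','s3'); cv2.imwrite('pics/s3z.png',cv2.resize(c['pixels'][200:320,180:320,::-1],None,fx=4,fy=4,interpolation=2))"
```

```text
t 5.0 pos [0.5116 0.302  0.1952] rot delta [ 0.0001 -0.      0.0008] shift in now-axes [-0.0002  0.0766 -0.0008] in goal axes [-0.0001  0.0766 -0.0008] F [-1.5  0.7 -4.2] w 0.0531 q [0.49 0.14 1.82 0.   1.18 2.08]
```

View pics/s3z.png

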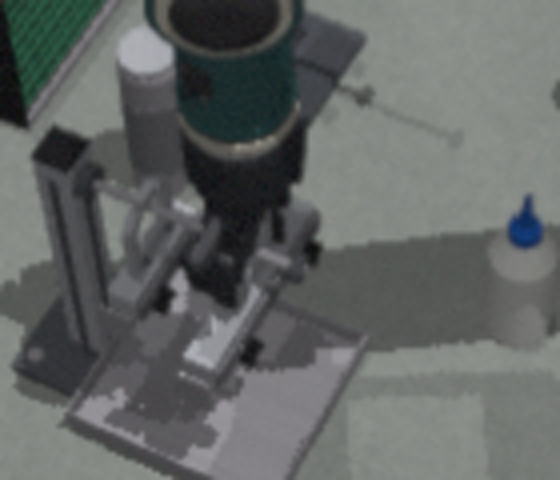

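```bash
python3 -c "
from h import *
for t in ('s1','s2','s3'):
  P=cloud(load(t)); q=P[270:296,222:245].reshape(-1,3)
  k=(q[:,2]>.09)&(q[:,2]<.2)&(q[:,1]>.35)&(q[:,1]<.385)
  print(t,k.sum(),np.percentile(q[k],[5,50,95],axis=0).round(3).tolist())
"
```

```text
s1 136 [[0.488, 0.351, 0.156], [0.508, 0.363, 0.168], [0.525, 0.377, 0.174]]
s2 138 [[0.487, 0.351, 0.156], [0.509, 0.362, 0.169], [0.524, 0.377, 0.177]]
s3 176 [[0.489, 0.351, 0.161], [0.509, 0.367, 0.182], [0.526, 0.378, 0.189]]
```

It came up about 14 mm, which is inside the 7–25 mm window, and it hangs level. Sliding it off over the stop.

Emit:
arm_command --rows '[{"xyz": [0,0.01,0],"delta_rot": [0,0,0],"gripper": 0.045},{"xyz": [0,0.015,0],"delta_rot": [0,0,0],"gripper": 0.045},{"xyz": [0,0.015,0],"delta_rot": [0,0,0],"gripper": 0.045},{"xyz": [0,0.015,0],"delta_rot": [0,0,0],"gripper": 0.045},{"xyz": [0,0.015,0],"delta_rot": [0,0,0],"gripper": 0.045},{"xyz": [0,0.01,0],"delta_rot": [0,0,0],"gripper": 0.045},{"xyz": [0,0,0],"delta_rot": [0,0,0],"gripper": 0.045},{"xyz": [0,0,0],"delta_rot": [0,0,0],"gripper": 0.045}]'

```text
time: 5.85
tool_pos: [0.4317, 0.3036, 0.1956]
tcp_rot: [-2.202, 2.239, -0.001]
wrist_force: [-0.1, 0.1, -4.3]
width: 0.621
```

```bash
python3 -c "
from h import *
plan(.435,.3035,.196,-.018)
c=snap('side','s4'); cv2.imwrite('pics/s4z.png',cv2.resize(c['pixels'][200:320,180:320,::-1],None,fx=4,fy=4,interpolation=2))"
```

```text
t 5.85 pos [0.4317 0.3036 0.1956] rot delta [-0.0012  0.0005  0.0015] shift in now-axes [ 0.0001 -0.0033 -0.0004] in goal axes [ 0.0001 -0.0033 -0.0004] F [-0.1  0.1 -4.3] w 0.053 q [ 0.57  0.01  1.96 -0.    1.17  2.15]
```

View pics/s4z.png

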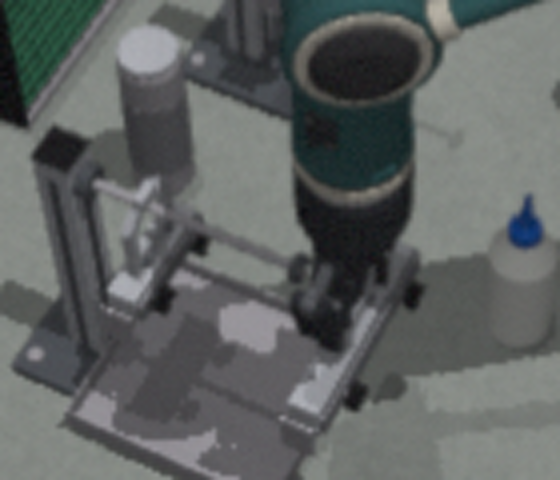

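Clear of the stop. Lifting and carrying it across.

Emit:
arm_command --rows '[{"xyz": [0,0,-0.02],"delta_rot": [0,0,0],"gripper": 0.045},{"xyz": [0,0,-0.035],"delta_rot": [0,0,0],"gripper": 0.045},{"xyz": [0,0,-0.035],"delta_rot": [0,0,0],"gripper": 0.045},{"xyz": [0,0,-0.035],"delta_rot": [0,0,0],"gripper": 0.045},{"xyz": [0.01,0,-0.015],"delta_rot": [0,0,0],"gripper": 0.045},{"xyz": [0.02,0,0],"delta_rot": [0,0,0],"gripper": 0.045},{"xyz": [0.03,0,0],"delta_rot": [0,0,0],"gripper": 0.045},{"xyz": [0.04,0,0],"delta_rot": [0,0,0],"gripper": 0.045},{"xyz": [0.04,0,0],"delta_rot": [0,0,0],"gripper": 0.045},{"xyz": [0.04,0,0],"delta_rot": [0,0,0],"gripper": 0.045},{"xyz": [0.04,0,0],"delta_rot": [0,0,0],"gripper": 0.045},{"xyz": [0.03,0,0],"delta_rot": [0,0,0],"gripper": 0.045}]'

```text
time: 7.1
tool_pos: [0.4266, 0.0505, 0.3343]
tcp_rot: [2.199, -2.241, 0.0]
wrist_force: [0.7, -0.0, -3.7]
width: 0.623
```

```bash
python3 -c "
from h import *
plan(.4438,-.2896,.33,.09)
c=snap('side','s5'); cv2.imwrite('pics/s5.png',c['pixels'][:,:,::-1])"
```

```text
t 7.1 pos [0.4266 0.0505 0.3343] rot delta [ 0.0012 -0.0013 -0.1087] shift in now-axes [ 0.3397 -0.0236  0.0047] in goal axes [0.3403 0.0134 0.0043] F [ 0.7 -0.  -3.7] w 0.0532 q [ 0.06 -0.26  1.95 -0.    1.46  1.65]
```

View pics/s5.png

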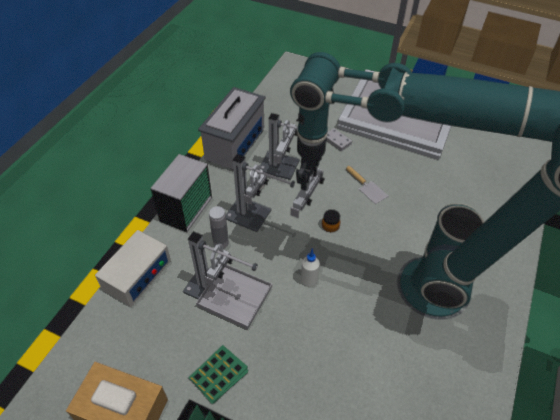

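Emit:
arm_command --rows '[{"xyz": [0.038,0,0],"delta_rot": [0,0,0],"gripper": 0.045},{"xyz": [0.04,0,0],"delta_rot": [0,0,0],"gripper": 0.045},{"xyz": [0.04,0,0],"delta_rot": [0,0,0],"gripper": 0.045},{"xyz": [0.04,-0.002,0],"delta_rot": [0,0,0],"gripper": 0.045},{"xyz": [0.04,-0.004,0],"delta_rot": [0,0,0],"gripper": 0.045},{"xyz": [0.04,-0.004,0],"delta_rot": [0,0,0],"gripper": 0.045},{"xyz": [0.04,-0.004,0],"delta_rot": [0,0,0],"gripper": 0.045},{"xyz": [0.03,-0.004,0],"delta_rot": [0,0,0],"gripper": 0.045},{"xyz": [0.02,-0.003,0],"delta_rot": [0,0,0],"gripper": 0.045},{"xyz": [0.01,-0.002,0.004],"delta_rot": [0,0,-0.054],"gripper": 0.045},{"xyz": [0,0,0],"delta_rot": [0,0,-0.054],"gripper": 0.045},{"xyz": [0,0,0],"delta_rot": [0,0,0],"gripper": 0.045}]'

```text
time: 8.35
tool_pos: [0.4441, -0.285, 0.3302]
tcp_rot: [2.319, -2.119, -0.003]
wrist_force: [-0.3, 0.0, -3.8]
width: 0.62
```

```bash
python3 -c "
from h import *
plan(.4438,-.2896,.181,.09)"
```

```text
t 8.35 pos [ 0.4441 -0.285   0.3302] rot delta [0.0015 0.0016 0.0003] shift in now-axes [0.0048 0.0005 0.1492] in goal axes [0.0046 0.0007 0.1492] F [-0.3  0.  -3.8] w 0.0529 q [-0.62 -0.06  1.78  0.    1.42  0.86]
```

Emit:
arm_command --rows '[{"xyz": [0.0046,0.0005,0.02],"delta_rot": [0,0,0],"gripper": 0.045},{"xyz": [0,0,0.03],"delta_rot": [0,0,0],"gripper": 0.045},{"xyz": [0,0,0.03],"delta_rot": [0,0,0],"gripper": 0.045},{"xyz": [0,0,0.03],"delta_rot": [0,0,0],"gripper": 0.045},{"xyz": [0,0,0.025],"delta_rot": [0,0,0],"gripper": 0.045},{"xyz": [0,0,0.014],"delta_rot": [0,0,0],"gripper": 0.045},{"xyz": [0,0,0],"delta_rot": [0,0,0],"gripper": 0.045},{"xyz": [0,0,0],"delta_rot": [0,0,0],"gripper": 0.045},{"xyz": [0,0,0],"delta_rot": [0,0,0],"gripper": 0.045}]'

```text
time: 9.25
tool_pos: [0.4457, -0.2903, 0.1844]
tcp_rot: [-2.32, 2.118, -0.006]
wrist_force: [0.8, -0.7, -3.0]
width: 0.621
```

```bash
cat >> h.py <<'E'
def zoom(c,tag,u0,u1,v0,v1,f=4):
    cv2.imwrite(f'pics/{tag}.png',cv2.resize(c['pixels'][v0:v1,u0:u1,::-1],None,fx=f,fy=f,interpolation=2))
E
python3 -c "
from h import *
plan(.4438,-.2896,.181,.09)
c=snap('side','s6'); zoom(c,'s6z',260,400,90,210)
t=snap('top','t6'); zoom(t,'t6z',320,440,130,260)
P=cloud(t); q=P[150:260,330:420].reshape(-1,3); k=(q[:,0]>.4)&(q[:,0]<.48)&(q[:,2]>.11)&(q[:,2]<.2)
r=q[k]; print('bar',k.sum(),cv2.minAreaRect((r[:,:2]*1000).astype(np.float32)),r.min(0),r.max(0),np.median(r,0))
k=(q[:,0]>.4)&(q[:,0]<.7)&(q[:,2]>.2)&(q[:,2]<.24); r=q[k]
"
```

```text
t 9.25 pos [ 0.4457 -0.2903  0.1844] rot delta [-0.0027 -0.0023  0.0008] shift in now-axes [-0.0009  0.0018  0.0033] in goal axes [-0.0009  0.0018  0.0034] F [ 0.8 -0.7 -3. ] w 0.053 q [-0.62  0.03  1.96  0.    1.15  0.86]
bar 177 ((434.2193603515625, -241.2948760986328), (45.01247787475586, 60.47564697265625), 2.3350541591644287) [ 0.41194856 -0.27173994  0.11345816] [ 0.45671308 -0.21024724  0.18192579] [ 0.43482339 -0.22998656  0.17126809]
```

View pics/s6z.png

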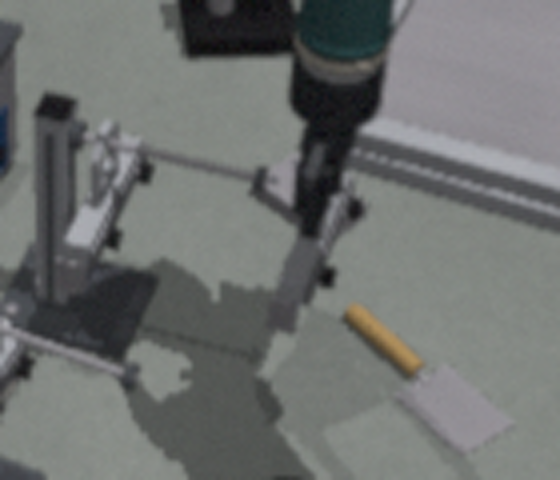

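View pics/t6z.png

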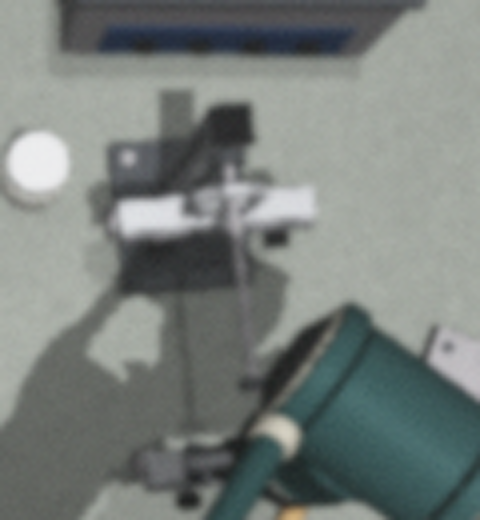

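Emit:
arm_command --rows '[{"xyz": [-0.001,0,0.003],"delta_rot": [0,0,0],"gripper": 0.045},{"xyz": [0,-0.01,0],"delta_rot": [0,0,0],"gripper": 0.045},{"xyz": [0,-0.015,0],"delta_rot": [0,0,0],"gripper": 0.045},{"xyz": [0,-0.015,0],"delta_rot": [0,0,0],"gripper": 0.045},{"xyz": [0,-0.015,0],"delta_rot": [0,0,0],"gripper": 0.045},{"xyz": [0,-0.015,0],"delta_rot": [0,0,0],"gripper": 0.045},{"xyz": [0,-0.015,0],"delta_rot": [0,0,0],"gripper": 0.045},{"xyz": [0,-0.015,0],"delta_rot": [0,0,0],"gripper": 0.045},{"xyz": [0,-0.013,0],"delta_rot": [0,0,0],"gripper": 0.045},{"xyz": [0,0,0],"delta_rot": [0,0,0],"gripper": 0.045},{"xyz": [0,0,0],"delta_rot": [0,0,0],"gripper": 0.045}]'

```text
time: 10.45
tool_pos: [0.5568, -0.2782, 0.179]
tcp_rot: [2.32, -2.117, -0.001]
wrist_force: [-0.0, -0.6, -4.1]
width: 0.617
```

```bash
python3 -c "
from h import *
plan(.6828-.996*.125,-.268-.0899*.125,.165,.09)
c=snap('side','s7'); zoom(c,'s7z',260,400,90,210)
t=snap('top','t7'); zoom(t,'t7z',320,440,130,260)
"
```

```text
t 10.45 pos [ 0.5568 -0.2782  0.179 ] rot delta [0.001  0.0003 0.0013] shift in now-axes [ 0.0012 -0.0014  0.014 ] in goal axes [ 0.0012 -0.0014  0.014 ] F [-0.  -0.6 -4.1] w 0.0527 q [-0.5   0.2   1.78 -0.    1.16  0.98]
```

View pics/s7z.png

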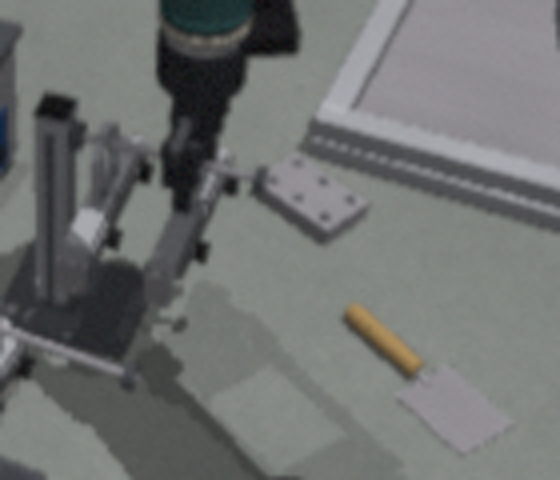

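View pics/t7z.png

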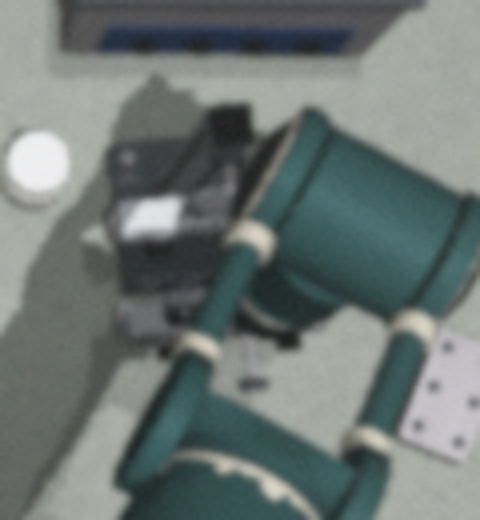

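Past the collar with no contact force. Lowering slowly.

Emit:
arm_command --rows '[{"xyz": [0.001,0,0.004],"delta_rot": [0,0,0],"gripper": 0.045},{"xyz": [0,0,0.004],"delta_rot": [0,0,0],"gripper": 0.045},{"xyz": [0,0,0.003],"delta_rot": [0,0,0],"gripper": 0.045},{"xyz": [0,0,0.001],"delta_rot": [0,0,0],"gripper": 0.045},{"xyz": [0,0,0],"delta_rot": [0,0,0],"gripper": 0.045},{"xyz": [0,0,0],"delta_rot": [0,0,0],"gripper": 0.045}]'

```text
time: 11.15
tool_pos: [0.557, -0.2793, 0.1673]
tcp_rot: [-2.32, 2.118, -0.0]
wrist_force: [1.1, 0.0, -3.6]
width: 0.621
```

Emit:
arm_command --rows '[{"xyz": [0,0,0.001],"delta_rot": [0,0,0],"gripper": 0.045},{"xyz": [0,0,0.001],"delta_rot": [0,0,0],"gripper": 0.045},{"xyz": [0,0,0],"delta_rot": [0,0,0],"gripper": 0.045},{"xyz": [0,0,0],"delta_rot": [0,0,0],"gripper": 0.045}]'

```text
time: 11.55
tool_pos: [0.5571, -0.2794, 0.1655]
tcp_rot: [-2.32, 2.118, -0.001]
wrist_force: [0.6, 0.6, -4.0]
width: 0.618
```

Emit:
arm_command --rows '[{"xyz": [0,0,0.001],"delta_rot": [0,0,0],"gripper": 0.045},{"xyz": [0,0,0.001],"delta_rot": [0,0,0],"gripper": 0.045},{"xyz": [0,0,0],"delta_rot": [0,0,0],"gripper": 0.045},{"xyz": [0,0,0],"delta_rot": [0,0,0],"gripper": 0.045}]'

```text
time: 11.95
tool_pos: [0.5573, -0.2795, 0.1651]
tcp_rot: [-2.32, 2.118, -0.002]
wrist_force: [-3.6, 1.0, 4.7]
width: 0.619
```

It's seated: the z force went from -4 to +4.7 N. Opening.

Emit:
arm_command --rows '[{"xyz": [0,0,-0.0005],"delta_rot": [0,0,0],"gripper": 0.058},{"xyz": [0,0,0],"delta_rot": [0,0,0],"gripper": 0.064},{"xyz": [0,0,0],"delta_rot": [0,0,0],"gripper": 0.072},{"xyz": [0,0,0],"delta_rot": [0,0,0],"gripper": 0.0854},{"xyz": [0,0,0],"delta_rot": [0,0,0],"gripper": 0.0854},{"xyz": [0,0,0],"delta_rot": [0,0,0],"gripper": 0.0854}]'

```text
time: 12.55
tool_pos: [0.5569, -0.2793, 0.1636]
tcp_rot: [2.32, -2.118, -0.0]
wrist_force: [0.2, 0.1, -0.9]
width: 1.0
```

```bash
python3 -c "
from h import *
plan(.5583,-.2792,.165,.09)
c=snap('side','s8'); zoom(c,'s8z',260,400,90,210)
"
```

```text
t 12.55 pos [ 0.5569 -0.2793  0.1636] rot delta [0.0001 0.0001 0.0008] shift in now-axes [ 0.     -0.0014 -0.0014] in goal axes [ 0.     -0.0014 -0.0014] F [ 0.2  0.1 -0.9] w 0.0854 q [-0.5   0.22  1.79  0.    1.13  0.98]
```

View pics/s8z.png

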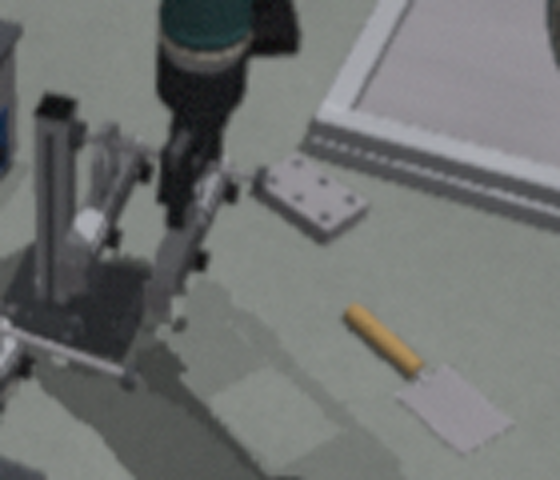

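Emit:
arm_command --rows '[{"xyz": [0,0,-0.01],"delta_rot": [0,0,0],"gripper": 0.0854},{"xyz": [0,0,-0.02],"delta_rot": [0,0,0],"gripper": 0.0854},{"xyz": [0,0,-0.03],"delta_rot": [0,0,0],"gripper": 0.0854},{"xyz": [0,0,-0.045],"delta_rot": [0,0,0],"gripper": 0.0854},{"xyz": [0,0,-0.045],"delta_rot": [0,0,0],"gripper": 0.0854},{"xyz": [0,0,-0.045],"delta_rot": [0,0,0],"gripper": 0.0854},{"xyz": [-0.04,0,0],"delta_rot": [0,0,0.054],"gripper": 0.0854},{"xyz": [-0.05,0,0],"delta_rot": [0,0,0.054],"gripper": 0.0854},{"xyz": [-0.05,0,0],"delta_rot": [0,0,0],"gripper": 0.0854},{"xyz": [-0.05,0,0],"delta_rot": [0,0,0],"gripper": 0.0854},{"xyz": [-0.05,0,0],"delta_rot": [0,0,0],"gripper": 0.0854},{"xyz": [-0.05,0,0],"delta_rot": [0,0,0],"gripper": 0.0854}]'

```text
time: 13.8
tool_pos: [0.5546, 0.0123, 0.36]
tcp_rot: [-2.201, 2.24, -0.002]
wrist_force: [1.5, 0.5, 0.9]
width: 0.997
```

```bash
python3 -c "
from h import *
plan(.5925,.3007,.36,-.018)
c=snap('side','s9'); zoom(c,'s9z',170,350,90,310,2.5)
"
```

```text
t 13.8 pos [0.5546 0.0123 0.36  ] rot delta [-0.0017  0.      0.0005] shift in now-axes [-2.89e-01 -3.28e-02  1.00e-04] in goal axes [-0.289  -0.0327  0.    ] F [1.5 0.5 0.9] w 0.0852 q [-0.02 -0.02  1.69  0.    1.47  1.57]
```

View pics/s9z.png

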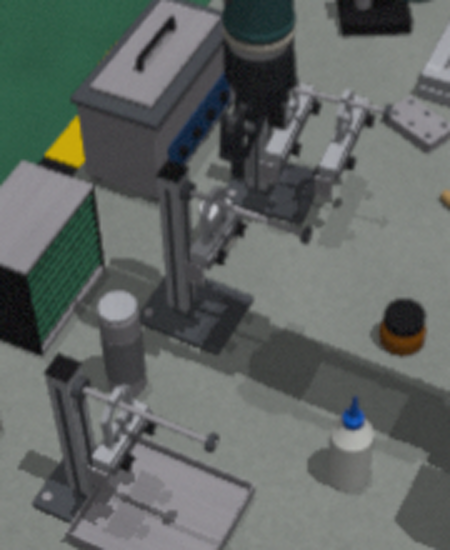

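Emit:
arm_command --rows '[{"xyz": [-0.05,-0.006,0],"delta_rot": [0,0,0],"gripper": 0.0854},{"xyz": [-0.05,-0.006,0],"delta_rot": [0,0,0],"gripper": 0.0854},{"xyz": [-0.05,-0.006,0],"delta_rot": [0,0,0],"gripper": 0.0854},{"xyz": [-0.05,-0.006,0],"delta_rot": [0,0,0],"gripper": 0.0854},{"xyz": [-0.05,-0.006,0],"delta_rot": [0,0,0],"gripper": 0.0854},{"xyz": [-0.035,-0.003,0.02],"delta_rot": [0,0,0],"gripper": 0.0854},{"xyz": [0,0,0.03],"delta_rot": [0,0,0],"gripper": 0.0854},{"xyz": [0,0,0.02],"delta_rot": [0,0,0],"gripper": 0.0854},{"xyz": [0,0,0],"delta_rot": [0,0,0],"gripper": 0.0854},{"xyz": [0,0,0],"delta_rot": [0,0,0],"gripper": 0.0854},{"xyz": [0,0,0],"delta_rot": [0,0,0],"gripper": 0.0854}]'

```text
time: 14.95
tool_pos: [0.5936, 0.293, 0.2912]
tcp_rot: [-2.199, 2.239, -0.002]
wrist_force: [0.7, 0.6, -0.5]
width: 1.001
```

```bash
python3 -c "
from h import *
plan(.5925,.3007,.18,-.018)
c=load('s9'); P=cloud(c); q=P[220:310,200:260].reshape(-1,3)
k=(q[:,2]>.236)&(q[:,2]<.246)&(q[:,0]>.55)&(q[:,0]<.63)&(abs(q[:,1]-.301)<.03); print('plate top',k.sum(),np.median(q[k],0),q[k].min(0),q[k].max(0))
k=(q[:,2]>.165)&(q[:,2]<.177)&(q[:,0]>.55)&(q[:,0]<.63)&(abs(q[:,1]-.301)<.06); print('bar top',k.sum(),np.median(q[k],0),np.percentile(q[k],[3,97],axis=0))
k=(q[:,2]>.19)&(q[:,2]<.22)&(q[:,0]>.55)&(q[:,0]<.63)&(abs(q[:,1]-.325)<.01); print('plate side',k.sum(),np.median(q[k],0),np.percentile(q[k],[3,97],axis=0))
"
```

```text
t 14.95 pos [0.5936 0.293  0.2912] rot delta [-0.003   0.0014  0.0003] shift in now-axes [-0.0075  0.0016  0.1112] in goal axes [-0.0076  0.0012  0.1112] F [ 0.7  0.6 -0.5] w 0.0854 q [ 0.42  0.21  1.56 -0.    1.37  2.01]
plate top 26 [0.59354829 0.30230487 0.23967374] [0.58852087 0.28586958 0.23644242] [0.59957898 0.31972865 0.24424575]
bar top 197 [0.58477129 0.3197553  0.1698902 ] [[0.56502685 0.25997537 0.16525526]
 [0.60345765 0.34487755 0.17504165]]
plate side 25 [0.59149369 0.3261652  0.20746218] [[0.58807307 0.31749308 0.19496672]
 [0.59681734 0.32841132 0.21888328]]
```

Emit:
arm_command --rows '[{"xyz": [-0.0075,0.002,0.02],"delta_rot": [0,0,0],"gripper": 0.0854},{"xyz": [0,0,0.02],"delta_rot": [0,0,0],"gripper": 0.0854},{"xyz": [0,0,0],"delta_rot": [0,0,0],"gripper": 0.0854},{"xyz": [0,0,0.02],"delta_rot": [0,0,0],"gripper": 0.0854},{"xyz": [0,0,0.02],"delta_rot": [0,0,0],"gripper": 0.0854},{"xyz": [0,0,0.02],"delta_rot": [0,0,0],"gripper": 0.0854},{"xyz": [0,0,0.01],"delta_rot": [0,0,0],"gripper": 0.0854},{"xyz": [0,0,0],"delta_rot": [0,0,0],"gripper": 0.0854},{"xyz": [0,0,0],"delta_rot": [0,0,0],"gripper": 0.0854}]'

```text
time: 15.85
tool_pos: [0.5916, 0.3008, 0.1804]
tcp_rot: [-2.201, 2.239, -0.001]
wrist_force: [-0.5, -0.6, -0.3]
width: 1.003
```

```bash
python3 -c "
from h import *
plan(.592,.3007,.18,-.018)
c=snap('side','s10'); zoom(c,'s10z',180,320,200,320)
"
```

```text
t 15.85 pos [0.5916 0.3008 0.1804] rot delta [-0.0019  0.0009  0.0005] shift in now-axes [ 0.0001 -0.0004  0.0004] in goal axes [ 0.0001 -0.0004  0.0004] F [-0.5 -0.6 -0.3] w 0.0856 q [ 0.43  0.28  1.68 -0.    1.18  2.02]
```

View pics/s10z.png

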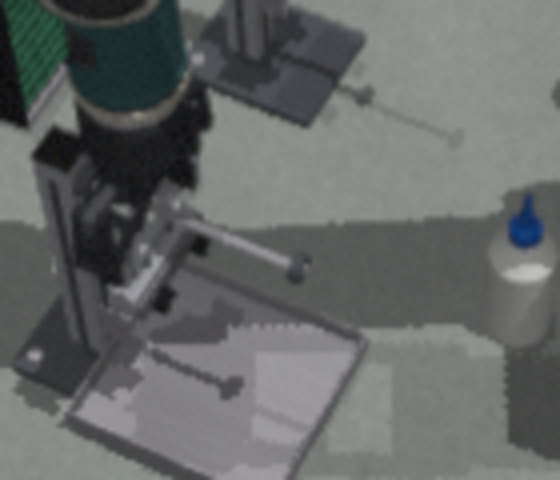

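The gripper straddles the short hanger, whose bar is at zoomed (150,270). No contact force. Close and lift.

Emit:
arm_command --rows '[{"xyz": [0,0,0],"delta_rot": [0,0,0],"gripper": 0.045},{"xyz": [0,0,0],"delta_rot": [0,0,0],"gripper": 0.045},{"xyz": [0,0,0],"delta_rot": [0,0,0],"gripper": 0.045},{"xyz": [0,0,0],"delta_rot": [0,0,0],"gripper": 0.045},{"xyz": [0,0,0],"delta_rot": [0,0,0],"gripper": 0.045},{"xyz": [0,0,0],"delta_rot": [0,0,0],"gripper": 0.045},{"xyz": [0,0,-0.005],"delta_rot": [0,0,0],"gripper": 0.045},{"xyz": [0,0,-0.005],"delta_rot": [0,0,0],"gripper": 0.045},{"xyz": [0,0,-0.006],"delta_rot": [0,0,0],"gripper": 0.045},{"xyz": [0,0,0],"delta_rot": [0,0,0],"gripper": 0.045},{"xyz": [0,0,0],"delta_rot": [0,0,0],"gripper": 0.045}]' --force 70

```text
time: 17.0
tool_pos: [0.5906, 0.3007, 0.1947]
tcp_rot: [2.202, -2.24, -0.0]
wrist_force: [0.4, 0.2, -2.9]
width: 0.617
```

```bash
python3 -c "
from h import *
plan(.432,.3035,.196,-.018)
c=snap('side','s11'); zoom(c,'s11z',180,320,200,320)
for t in ('s9','s10','s11'):
  q=cloud(load(t))[230:310,195:250].reshape(-1,3)
  k=(q[:,2]>.14)&(q[:,2]<.21)&(q[:,1]>.331)&(q[:,1]<.36)&(q[:,0]>.55)&(q[:,0]<.62)
  print(t,k.sum(),np.percentile(q[k],[5,50,95],axis=0).round(3).tolist())
"
```

```text
t 17.0 pos [0.5906 0.3007 0.1947] rot delta [ 0.0002 -0.      0.0009] shift in now-axes [-1.000e-04  1.586e-01 -1.300e-03] in goal axes [ 0.      0.1586 -0.0013] F [ 0.4  0.2 -2.9] w 0.0527 q [0.43 0.26 1.67 0.   1.21 2.02]
s9 123 [[0.568, 0.332, 0.145], [0.589, 0.342, 0.164], [0.604, 0.348, 0.173]]
s10 126 [[0.566, 0.333, 0.146], [0.586, 0.343, 0.165], [0.604, 0.352, 0.207]]
s11 157 [[0.567, 0.332, 0.144], [0.589, 0.343, 0.176], [0.605, 0.349, 0.189]]
```

View pics/s11z.png

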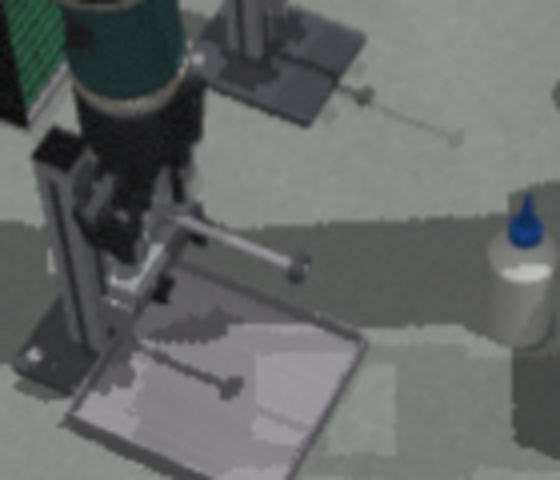

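Lifted and held at 2.9 N. Slide off along the rail, about 0.158 m.

Emit:
arm_command --rows '[{"xyz": [0,0.01,-0.001],"delta_rot": [0,0,0],"gripper": 0.045},{"xyz": [0,0.015,0],"delta_rot": [0,0,0],"gripper": 0.045},{"xyz": [0,0.015,0],"delta_rot": [0,0,0],"gripper": 0.045},{"xyz": [0,0.015,0],"delta_rot": [0,0,0],"gripper": 0.045},{"xyz": [0,0.015,0],"delta_rot": [0,0,0],"gripper": 0.045},{"xyz": [0,0.015,0],"delta_rot": [0,0,0],"gripper": 0.045},{"xyz": [0,0.015,0],"delta_rot": [0,0,0],"gripper": 0.045},{"xyz": [0,0.015,0],"delta_rot": [0,0,0],"gripper": 0.045},{"xyz": [0,0.015,0],"delta_rot": [0,0,0],"gripper": 0.045},{"xyz": [0,0.015,0],"delta_rot": [0,0,0],"gripper": 0.045},{"xyz": [0,0.013,0],"delta_rot": [0,0,0],"gripper": 0.045},{"xyz": [0,0,0],"delta_rot": [0,0,0],"gripper": 0.045}]'

```text
time: 18.25
tool_pos: [0.4308, 0.3033, 0.1956]
tcp_rot: [2.203, -2.239, -0.001]
wrist_force: [0.9, -0.1, -3.8]
width: 0.621
```

```bash
python3 -c "
from h import *
plan(.432,.3035,.196,-.018)
plan(.436,-.0035,.335,-.03)
c=snap('side','s12'); zoom(c,'s12z',180,320,200,320)
"
```

```text
t 18.25 pos [0.4308 0.3033 0.1956] rot delta [ 0.0009 -0.0002  0.0019] shift in now-axes [-0.0002 -0.0012 -0.0004] in goal axes [-0.0002 -0.0012 -0.0004] F [ 0.9 -0.1 -3.8] w 0.053 q [0.57 0.01 1.96 0.   1.17 2.15]
t 18.25 pos [0.4308 0.3033 0.1956] rot delta [ 0.0009 -0.0003  0.0139] shift in now-axes [ 0.3067 -0.01   -0.1393] in goal axes [ 0.3065 -0.0144 -0.1394] F [ 0.9 -0.1 -3.8] w 0.053 q [0.57 0.01 1.96 0.   1.17 2.15]
```

View pics/s12z.png

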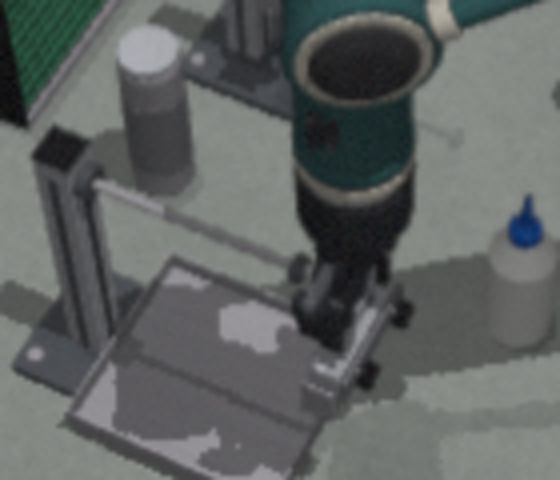

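Emit:
arm_command --rows '[{"xyz": [0,0,-0.02],"delta_rot": [0,0,0],"gripper": 0.045},{"xyz": [0,0,-0.035],"delta_rot": [0,0,0],"gripper": 0.045},{"xyz": [0,0,-0.035],"delta_rot": [0,0,0],"gripper": 0.045},{"xyz": [0,0,-0.035],"delta_rot": [0,0,0],"gripper": 0.045},{"xyz": [0.02,0,-0.015],"delta_rot": [0,0,0.012],"gripper": 0.045},{"xyz": [0.035,0,0],"delta_rot": [0,0,0],"gripper": 0.045},{"xyz": [0.045,0,0],"delta_rot": [0,0,0],"gripper": 0.045},{"xyz": [0.05,0,0],"delta_rot": [0,0,0],"gripper": 0.045},{"xyz": [0.05,-0.003,0],"delta_rot": [0,0,0],"gripper": 0.045},{"xyz": [0.05,-0.005,0],"delta_rot": [0,0,0],"gripper": 0.045},{"xyz": [0.035,-0.003,0],"delta_rot": [0,0,0],"gripper": 0.045},{"xyz": [0.018,-0.002,0],"delta_rot": [0,0,0],"gripper": 0.045}]'

```text
time: 19.5
tool_pos: [0.4375, -0.0029, 0.3362]
tcp_rot: [2.185, -2.257, 0.003]
wrist_force: [0.5, 0.2, -3.4]
width: 0.626
```

Emit:
arm_command --rows '[{"xyz": [0,0,0],"delta_rot": [0,0,0],"gripper": 0.045},{"xyz": [0,0,0],"delta_rot": [0,0,0],"gripper": 0.045}]'

```text
time: 19.7
tool_pos: [0.4375, 0.0001, 0.336]
tcp_rot: [-2.186, 2.255, 0.0]
wrist_force: [-0.5, 0.6, -2.9]
width: 0.623
```

```bash
python3 -c "
from h import *
plan(.4365,-.0034,.211,-.029)"
```

```text
t 19.7 pos [4.375e-01 1.000e-04 3.360e-01] rot delta [-0.0005  0.0005 -0.002 ] shift in now-axes [0.0036 0.001  0.125 ] in goal axes [0.0035 0.0009 0.125 ] F [-0.5  0.6 -2.9] w 0.0532 q [-0.06 -0.25  1.93  0.    1.46  1.54]
```

Emit:
arm_command --rows '[{"xyz": [0.0035,0.001,0.02],"delta_rot": [0,0,0],"gripper": 0.045},{"xyz": [0,0,0.03],"delta_rot": [0,0,0],"gripper": 0.045},{"xyz": [0,0,0.03],"delta_rot": [0,0,0],"gripper": 0.045},{"xyz": [0,0,0.025],"delta_rot": [0,0,0],"gripper": 0.045},{"xyz": [0,0,0.015],"delta_rot": [0,0,0],"gripper": 0.045},{"xyz": [0,0,0.005],"delta_rot": [0,0,0],"gripper": 0.045},{"xyz": [0,0,0],"delta_rot": [0,0,0],"gripper": 0.045},{"xyz": [0,0,0],"delta_rot": [0,0,0],"gripper": 0.045}]'

```text
time: 20.5
tool_pos: [0.4369, -0.0026, 0.2119]
tcp_rot: [-2.189, 2.252, -0.002]
wrist_force: [0.9, -0.9, -2.5]
width: 0.618
```

```bash
python3 -c "
from h import *
plan(.5517,-.0068,.211,-.029)
c=snap('side','s13'); zoom(c,'s13z',210,370,110,230)
"
```

```text
t 20.5 pos [ 0.4369 -0.0026  0.2119] rot delta [-0.0018  0.0001  0.0007] shift in now-axes [ 0.001  -0.1149  0.0011] in goal axes [ 0.0009 -0.1149  0.0009] F [ 0.9 -0.9 -2.5] w 0.0528 q [-0.06 -0.19  2.11  0.    1.22  1.54]
```

View pics/s13z.png

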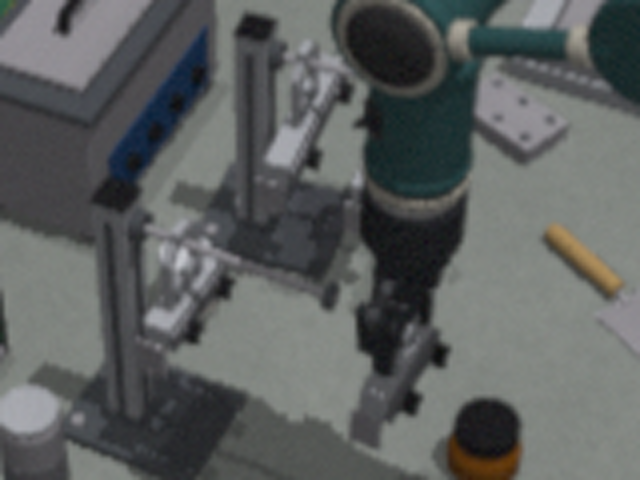

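The squeegee is in front of the short rail's collar (zoomed (328,293)) and aligned. Advancing 0.115 m.

Emit:
arm_command --rows '[{"xyz": [0.001,-0.01,0.001],"delta_rot": [0,0,0],"gripper": 0.045},{"xyz": [0,-0.015,0],"delta_rot": [0,0,0],"gripper": 0.045},{"xyz": [0,-0.015,0],"delta_rot": [0,0,0],"gripper": 0.045},{"xyz": [0,-0.015,0],"delta_rot": [0,0,0],"gripper": 0.045},{"xyz": [0,-0.015,0],"delta_rot": [0,0,0],"gripper": 0.045},{"xyz": [0,-0.015,0],"delta_rot": [0,0,0],"gripper": 0.045},{"xyz": [0,-0.015,0],"delta_rot": [0,0,0],"gripper": 0.045},{"xyz": [0,-0.014,0],"delta_rot": [0,0,0],"gripper": 0.045},{"xyz": [0,0,0],"delta_rot": [0,0,0],"gripper": 0.045},{"xyz": [0,0,0],"delta_rot": [0,0,0],"gripper": 0.045}]'

```text
time: 21.55
tool_pos: [0.5499, -0.0074, 0.2095]
tcp_rot: [2.188, -2.253, -0.001]
wrist_force: [-0.2, -0.3, -2.2]
width: 0.614
```

```bash
python3 -c "
from h import *
plan(.5517,-.0068,.195,-.029)
c=snap('side','s14'); zoom(c,'s14z',210,370,110,230)
"
```

```text
t 21.55 pos [ 0.5499 -0.0074  0.2095] rot delta [ 0.0011  0.     -0.0002] shift in now-axes [-0.0006 -0.0018  0.0145] in goal axes [-0.0006 -0.0017  0.0145] F [-0.2 -0.3 -2.2] w 0.0524 q [-0.06  0.04  1.9   0.    1.2   1.54]
```

View pics/s14z.png

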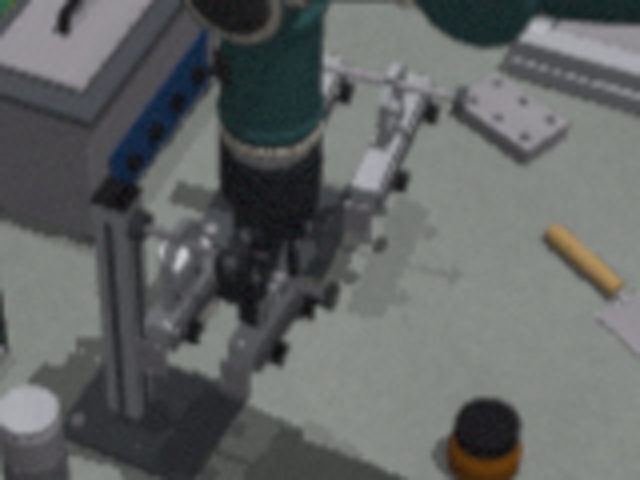

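Emit:
arm_command --rows '[{"xyz": [0,0,0.004],"delta_rot": [0,0,0],"gripper": 0.045},{"xyz": [0,0,0.004],"delta_rot": [0,0,0],"gripper": 0.045},{"xyz": [0,0,0.003],"delta_rot": [0,0,0],"gripper": 0.045},{"xyz": [0,0,0.002],"delta_rot": [0,0,0],"gripper": 0.045},{"xyz": [0,0,0.001],"delta_rot": [0,0,0],"gripper": 0.045},{"xyz": [0,0,0],"delta_rot": [0,0,0],"gripper": 0.045},{"xyz": [0,0,0],"delta_rot": [0,0,0],"gripper": 0.045}]'

```text
time: 22.3
tool_pos: [0.5501, -0.0074, 0.1959]
tcp_rot: [-2.189, 2.253, -0.0]
wrist_force: [-0.8, -0.1, -3.2]
width: 0.619
```

Emit:
arm_command --rows '[{"xyz": [0,0,0.001],"delta_rot": [0,0,0],"gripper": 0.045},{"xyz": [0,0,0.001],"delta_rot": [0,0,0],"gripper": 0.045},{"xyz": [0,0,0],"delta_rot": [0,0,0],"gripper": 0.045},{"xyz": [0,0,0],"delta_rot": [0,0,0],"gripper": 0.045}]'

```text
time: 22.7
tool_pos: [0.5504, -0.0074, 0.1951]
tcp_rot: [-2.188, 2.253, -0.002]
wrist_force: [-2.3, 0.6, 6.4]
width: 0.617
```

It's seated, with the force now +6.4 N. Release and rise.

Emit:
arm_command --rows '[{"xyz": [0,0,-0.0005],"delta_rot": [0,0,0],"gripper": 0.058},{"xyz": [0,0,0],"delta_rot": [0,0,0],"gripper": 0.064},{"xyz": [0,0,0],"delta_rot": [0,0,0],"gripper": 0.072},{"xyz": [0,0,0],"delta_rot": [0,0,0],"gripper": 0.0854},{"xyz": [0,0,0],"delta_rot": [0,0,0],"gripper": 0.0854},{"xyz": [0,0,0],"delta_rot": [0,0,0],"gripper": 0.0854},{"xyz": [0,0,-0.01],"delta_rot": [0,0,0],"gripper": 0.0854},{"xyz": [0,0,-0.02],"delta_rot": [0,0,0],"gripper": 0.0854},{"xyz": [0,0,-0.03],"delta_rot": [0,0,0],"gripper": 0.0854},{"xyz": [0,0,-0.04],"delta_rot": [0,0,0],"gripper": 0.0854},{"xyz": [0,0,-0.04],"delta_rot": [0,0,0],"gripper": 0.0854},{"xyz": [0,0,-0.04],"delta_rot": [0,0,0],"gripper": 0.0854}]'

```text
time: 23.9
tool_pos: [0.5497, -0.0074, 0.3768]
tcp_rot: [-2.188, 2.253, -0.001]
wrist_force: [0.8, 0.6, -0.6]
width: 0.997
```

Emit:
arm_command --rows '[{"xyz": [0,0.03,0],"delta_rot": [0,0,0],"gripper": 0.0854},{"xyz": [0.03,0.03,0],"delta_rot": [0,0,0],"gripper": 0.0854},{"xyz": [0.04,0.03,0],"delta_rot": [0,0,0],"gripper": 0.0854},{"xyz": [-0.04,0,0],"delta_rot": [0,0,0],"gripper": 0.0854},{"xyz": [-0.05,0,0],"delta_rot": [0,0,0],"gripper": 0.0854},{"xyz": [-0.05,0,0],"delta_rot": [0,0,0],"gripper": 0.0854},{"xyz": [-0.05,0,0],"delta_rot": [0,0,0],"gripper": 0.0854},{"xyz": [-0.05,0,0],"delta_rot": [0,0,0],"gripper": 0.0854},{"xyz": [-0.04,0,0],"delta_rot": [0,0,0],"gripper": 0.0854},{"xyz": [0,0,0],"delta_rot": [0,0,0],"gripper": 0.0854},{"xyz": [0,0,0],"delta_rot": [0,0,0],"gripper": 0.0854}]'

```text
time: 25.0
tool_pos: [0.4659, 0.2058, 0.3747]
tcp_rot: [2.191, -2.251, 0.001]
wrist_force: [-0.1, -0.9, 0.2]
width: 1.0
```

```bash
python3 -c "
from h import *
c=snap('side','s15'); zoom(c,'s15z',170,350,90,310,2.5)
t=snap('top','t15'); zoom(t,'t15z',150,410,145,285,3)
P=cloud(t)
for n,(u0,u1,v0,v1),h in (('short',(268,308,150,235),.24),('long',(340,402,150,235),.21)):
  q=P[v0:v1,u0:u1].reshape(-1,3)
  k=(abs(q[:,2]-h+.054)<.007)&(q[:,0]<.585)&(q[:,0]>.5); print(n,k.sum(),cv2.minAreaRect((q[k,:2]*1000).astype(np.float32)))
  k=(q[:,2]>h+.010)&(q[:,2]<h+.022)&(q[:,0]<.64)&(q[:,0]>.51)
  for lo,hi in ((.51,.59),(.59,.65)):
    r=q[k&(q[:,0]>lo)&(q[:,0]<hi)]; print('plate',len(r),np.median(r,0))
plan(.5,.2,.3,0)
"
```

```text
short 218 ((540.1356201171875, -6.438274383544922), (89.19341278076172, 41.86910629272461), 88.58731842041016)
plate 33 [ 0.55124672 -0.0067552   0.25405641]
plate 29 [ 0.62555536 -0.00620157  0.25590805]
long 381 ((547.7655029296875, -279.81494140625), (43.69384002685547, 148.49163818359375), 5.224869251251221)
plate 29 [ 0.55813156 -0.27859097  0.22336352]
plate 25 [ 0.63572144 -0.2730116   0.22456417]
t 25.1 pos [0.4661 0.2043 0.3747] rot delta [-0.0006 -0.0005 -0.0297] shift in now-axes [ 0.0033 -0.0339  0.0748] in goal axes [ 0.0043 -0.0339  0.0747] F [ 0.9 -0.1 -0.1] w 0.0856 q [ 0.36 -0.11  1.75 -0.    1.51  1.97]
```

View pics/s15z.png

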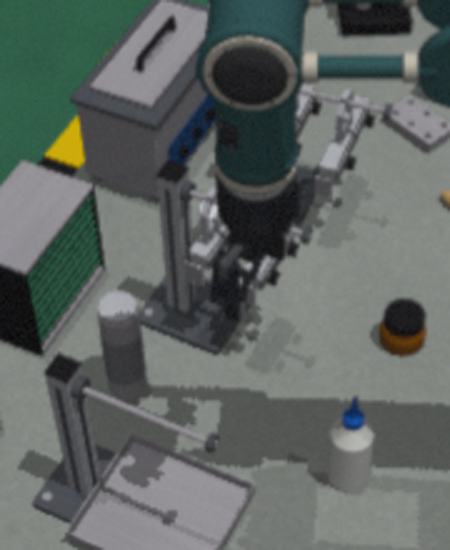

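View pics/t15z.png

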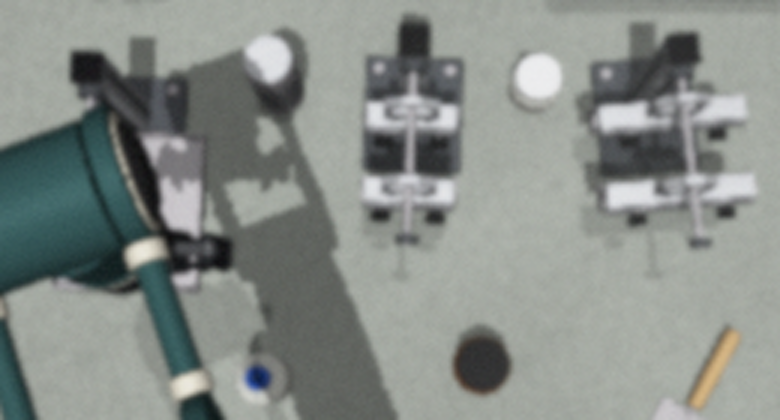

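The top view shows both squeegees hanging level inside their stops, each in front of its mate: short plate at zoomed (410,188), long at (683,187). The hand is clear and the bystanders look unmoved. Handing in.

```bash
python3 -c "
from h import *
print(bot.finish_job())"
```

```text
the job is handed in; nothing more can be done
None
```

Both washed squeegees now hang in front of their mates, and I handed the job in at about 25 s of the 72 s allowed. I took the long one first because it hung in front. Each was pinched across its hanger plate, lifted about 15 mm and slid off over the drying rail's stop. I then carried it to its mate's rail, passed it over that stop, lowered it until the wrist force showed the rail bearing it, and released it.

**Last checks:**
- **Positions:** The final top view shows both hanging level, about 75–78 mm in front of their mates and about 50–60 mm inside the stops. Plate heights match the mates' to about 2 mm, which is within the depth noise.
- **Mates and bystanders:** The mates' plates measured the same as at the start. I compared the bystanders only by eye in the pictures, and those in view stood where they began. The board stack was outside the final close-ups, so I did not look at it again there.
- **Forces:** The readings between moves stayed below about 8 N. The hand was empty and clear at the end.
- **Disagreements:** No check failed. One move call was refused for missing keys and resent in full; the arm did not move on it.

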